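# Charge the emergency torch on the hand-crank charger

### The arm

A 6-joint arm with a two-finger parallel gripper is mounted at the origin on the work surface. World frame = base frame: x ahead of the robot, y to its left, z up, the work surface at z = 0. Lengths are in m, angles in rad, forces in N, time in s.
With the tool pointing down it reaches from about 0.375 to 0.975 m from the base axis. Payload 3.8 kg.
Tool frame: the origin (TCP) lies at the centre of the arm's flange, where the gripper is bolted on; the fingertips stand 173 mm ahead of it and the grasp point (between the pads) lies 155 mm ahead of it (bot.tip_reach is the distance from the TCP to the fingertips, in m); z points along the fingers, y is the line along which they close (so a half turn about z gives the same grasp; the last joint's range is limited). The gripper opens to 85 mm and grips with 20 to 120 N. Pads are 22 mm wide; open, the fingers measure 114 mm over their backs; the gripper's body (76 mm by 85 mm) begins 54 mm behind the grasp point. The pads swing forward as they close: fully open they stand 13 mm farther back than shut.
Start: joints at [-1.286, 0.264, 1.604, -0, 1.274, -0.037], TCP at [0.213, -0.64, 0.405] pointing down, gripper open.
Joint ranges: [-2.63, 2.63], [-0.94, 2.18], [0.31, 2.57], [-1.31, 4.45], [0, 2.66], [-2.55, 2.55]. Speed limits (rad/s): [2.57, 2.57, 3.14, 3.14, 3.14, 3.14].

### API

Orientations are given as a rotation vector (axis times angle).
In Python, from workcell import bot gives the robot as it stands.
- The arm moves only by the tool drive_tool, never from a script. Its arguments are lists of equal length, an entry for each row: "claw": the finger opening in mm, from 0 to 85.4; "slide": the shift along the world's x, y, z each as a share of 0.5 m, from -1 to 1, a list of three; "yaw": the turn about the world's z as a share of 180 degrees, from -1 to 1. A call has 1 to 8 rows; each row is the pose to reach, as a shift and turn from the pose commanded when the call began, turning the shorter way round; what a row does not reach only later rows make up. A row lasts 1/12 s, in which the tool goes at most 41.7 mm and 7.16 degrees, less where a joint would pass 70% of its speed; a pose out of reach is approached as far as the arm can. A call with a number of a shift or a turn outside -1 to 1 is refused whole. A call with a gripper value outside its range is refused whole. The fingers move at their own pace and stop on an object; "newtons" is the grip in N (left out, the last holds). Time passes only in rows, so rows that repeat a pose let the fingers close. It gives the time, the measured TCP pose, the force, the opening and the grip force at its end, in the units of the state.
- bot.read_state(): the state, without advancing time (a new reading comes with each control period).
- bot.read_camera(name): name is "side" or "top"; returns a dict with "color" (400x640x3 uint8, red, green, blue), "depth" (400x640 float32, m along the optical axis (not along the pixel's ray), 0 where there is no reading), "mtx" (3x3 intrinsics, pixels), "eye" and "rotation" of the camera in the world. Camera axes: x right, y up, looking along -z (the intrinsics and any distortion apply to the point x, -y, -z); pixel columns grow to the right and rows downward; lengths in m; the calibration is good to about 2 mm. A picture is of the moment at which its call begins.
- bot.finish_job(): hands the job in; it is judged then, once.
The state is a dict: "time": time; "q": joint angles; "joint_vel": joint speeds; "joint_torque": joint torques, N m; "tool_pos": TCP position; "tcp_rot": TCP orientation; "wrist_force": force on the tool from outside, world axes, zero at the start; "torque": the same for the moment, N m; "width": opening from 0.0 (shut) to 1.0 (fully open); "grip_force": force on a finger pad.
Only numpy, scipy, OpenCV 4.12 (cv2) and the standard library are available. Lean on these libraries where they do the work, as an engineer would, in place of code of your own. Each camera call takes 0.05 s, during which the arm holds its last target. There are 200 camera calls.

### The job

Charge the torch: turn the charger's crank by its black knob, anticlockwise seen from above, until the heavy flywheel underneath runs at about 15 turns a minute, keep the flywheel between 12.5 and 17.5 turns a minute for at least 6 seconds without a break and never let it go over 20. Then bring the flywheel to rest with its white mark at the red pointer and let go of the crank so that everything stays still. Work only through the crank without touching the flywheel or the yellow drag shoe that rubs on it, and leave the lunch box, the cat figurine and the shoehorn where they are.

Things in the scene. Friction and masses are not known exactly. Their poses are not given: they have to be found in the camera images.
- charger: Hand-crank charger, bolted down: round orange housing, 300 mm diameter, 52 mm high; a torch on a black dock at its own +y side (up to 225 mm from the axle, 73 mm high), the red pointer at its own +x side (up to 185 mm out, 68 mm high). Origin on the vertical axle at bench height, z up. Place and yaw vary.
- flywheel (a joint): Flywheel angle, rad, relative to the housing; grows anticlockwise seen from above, counts on over many turns; at 0 and every multiple of 2 pi the white mark is at the red pointer. 15 turns a minute = 1.57 rad/s. Inertia with hub nominally 0.0625 kg m2 (varies by up to 30 percent). Bearing and generator drag 0.010 N m s/rad plus 0.012 N m dry friction, besides the drag shoe.
- wheel_mark (a point): The white mark of the flywheel: a white radial bar 42 mm by 30 mm on the upper face of the dark steel disc at the rim; this point lies 115 mm from the axle on the disc's upper face, 82 mm above the bench. A blue bar of the same size lies across from it, half a turn away.
- pointer (a point): Tip of the fixed red pointer beside the flywheel's rim: this point lies 128 mm from the axle along the charger's own x axis, 82 mm above the bench, just outside the wheel's rim. When the mark is at the pointer, wheel_mark is 13 mm radially inside this point.
- wheel_rim: The flywheel's disc, dark steel, 250 mm diameter, 22 mm thick, 8 kg nominal, upper face 82 mm above the bench; origin on the axle at the disc's underside, x towards the white mark. Not to be touched by the robot.
- knob_top (a point): Centre of the top of the crank's black knob, 162 mm above the bench: upright cylinder, 32 mm diameter, 112 to 162 mm above the bench, turning freely about its own axis, so a gripper may hold it without turning. It circles the axle at 55 mm radius, without limit. Crank arm (22 mm wide) and hub below it top out at 110 mm; nothing beside the knob is higher.
- drag_shoe: Yellow block, 36 x 30 x 24 mm, loose in a black cage at the charger's own -y side, resting by its weight on the flywheel's upper face 105 mm from the axle and rubbing on it (top 106 mm above the bench). It gives the wheel a further dry friction of nominally 0.07 N m, which differs much from run to run (0.3 to 2 times) and wavers a little as it runs. Origin centre of underside. Not to be touched.
- crank (a joint): Crank angle minus flywheel angle, rad (0: knob over the white mark). The crank slips: a magnetic coupling drives the wheel with 0.085 N m per rad/s of speed difference, either way, no spring. A stopped crank brakes the wheel; to hold 15 turns a minute the crank runs nominally 1.2 rad/s faster (0.6 to 2).
- lunch_box: Blue plastic lunch box, 126 x 176 x 62 mm, bystander; origin centre of underside.
- cat: White ceramic cat figurine, about 68 mm wide, 116 mm tall, bystander; origin centre of underside.
- shoehorn: Green plastic shoehorn lying flat, 200 mm long along its own x, 38 mm wide, 8 mm thick, bystander; origin on its underside, 110 mm from the end of its narrow handle.

How it is judged:
On the way, in this order (a step that is already met when the one before it is completed fails the run):
1. the flywheel is kept between 12.5 and 17.5 turns a minute (1.31 to 1.83 rad/s), anticlockwise, for 6 s without a break (velocity of joint flywheel between 1.3 and 1.84 rad/s), for 5.9 s.
2. the flywheel is at rest with its white mark at the red pointer (horizontal distance between wheel_mark and pointer below 0.023 m and velocity of joint flywheel between -0.05 and 0.05 rad/s), for 0.3 s.
At the end, for the whole second after the job is handed in: Flywheel at rest (under 0.05 rad/s), its white mark at the red pointer: points wheel_mark and pointer within 23 mm (0.15 rad either way); crank let go and still (under 0.1 rad/s relative to the wheel); lunch box, cat and shoehorn within 30 mm of their starting places (all of step 2 and velocity of joint crank between -0.1 and 0.1 rad/s and angular speed of wheel_rim below 0.05 rad/s and distance of each of lunch_box, cat, shoehorn from where it was at the start of the episode below 0.03 m and angle between cat's own z axis and vertical below 0.2 rad); the robot touches nothing.
It fails at once if the flywheel goes over 20 turns a minute (2.1 rad/s), in either direction (velocity of joint flywheel above 2.12 rad/s or velocity of joint flywheel below -2.12 rad/s).
It fails at once if the robot touches the flywheel's disc or its drag shoe (contact force between any of the fingers, the arm and wheel_rim above 1 N or contact force between any of the fingers, the arm and drag_shoe above 1 N).
It fails at once if the lunch box is pushed away or knocked over (distance of lunch_box from where it was at the start of the episode above 0.03 m or angle between lunch_box's own z axis and vertical above 0.3 rad).
It fails at once if the cat is pushed away or knocked over (distance of cat from where it was at the start of the episode above 0.03 m or angle between cat's own z axis and vertical above 0.3 rad).
It fails at once if the shoehorn is pushed away or knocked over (distance of shoehorn from where it was at the start of the episode above 0.03 m or angle between shoehorn's own z axis and vertical above 0.3 rad).
It also fails if it takes over 58 s, if anything falls off the work surface, if the arm or the gripper's body presses on something with over 40 N, if the wrist force passes 120 N, or if a joint passes its speed limit or range.

## Working session

There is one attempt and no reset: what is moved stays moved. The work goes in short steps, Python scripts to look and compute and a tool call to move; the robot and the scene stay as the last step left them, time stands still between calls to the robot, and variables do not carry over. Pictures are saved under pics/ and viewed, at most 10 in all, crops included, and the job is handed in when it is done.

Besides the shell and the picture viewer there is one more tool, called after ">>>" as a command line: name --pt "numbers of a row" for each row, then --argument value for the rest. drive_tool: Moves the arm, as the interface text tells. Shift numbers are shares of 0.5 m and turn numbers shares of 180 degrees, none past 1 either way. Its arguments: {"type":"object","properties":{"claw":{"type":"array","items":{"type":"number"}},"slide":{"type":"array","items":{"type":"array","items":{"type":"number"}}},"yaw":{"type":"array","items":{"type":"number"}},"newtons":{"type":"number"}},"required":["claw","slide","yaw"]}

```bash
mkdir -p pics; ls; python3 - <<'E'
from workcell import bot
import cv2
s=bot.read_state();print(s)
for n in("top","side"):
    c=bot.read_camera(n);cv2.imwrite(f"pics/{n}0.png",c["color"][:,:,::-1]);print(n,c["mtx"],c["eye"],c["rotation"],[k for k in c])
E
```

```text
pics
{'time': 0.0, 'q': array([-1.28588939e+00,  2.64783448e-01,  1.60533429e+00,  1.64458949e-05,
        1.27368410e+00, -3.69042931e-02]), 'joint_vel': array([-0.00027092,  0.00027336, -0.00300986, -0.00138563, -0.00061858,
        0.00215177]), 'joint_torque': array([-9.63925195e-04, -5.15116310e+01, -3.67314005e+01, -1.70903159e-04,
        1.27776770e-02,  1.69697199e-05]), 'tool_pos': array([ 0.21339994, -0.64003905,  0.40336262]), 'tcp_rot': array([-3.09884681e+00, -5.02962408e-01,  4.04417593e-04]), 'wrist_force': array([ 0.35822015, -1.34041733, -0.16996202]), 'torque': array([-0.00769456,  0.03108325, -0.00574864]), 'grip_force': 0.0, 'width': 1.002194877589011}
top [[450.90194492   0.         318.74146161]
 [  0.         450.90194492 201.49548115]
 [  0.           0.           1.        ]] [0.52704805 0.01906671 1.67475288] [ 0.04338158 -0.06093526 -1.56423227] ['color', 'depth', 'mtx', 'eye', 'rotation']
side [[454.50344936   0.         321.13825605]
 [  0.         454.50344936 198.74594892]
 [  0.           0.           1.        ]] [0.05038842 0.65947485 1.04845411] [ 0.36145281 -0.89105229 -2.28550774] ['color', 'depth', 'mtx', 'eye', 'rotation']
```

View pics/top0.png

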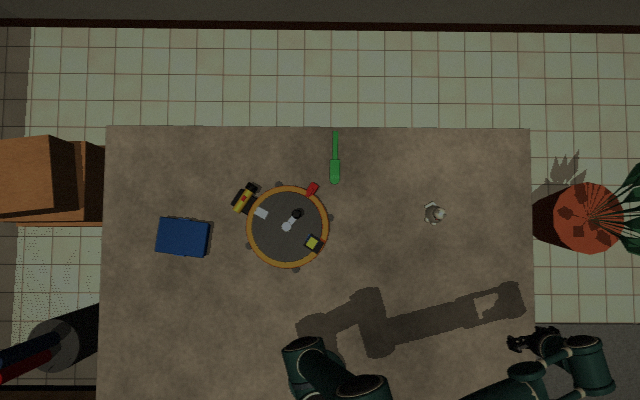

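View pics/side0.png

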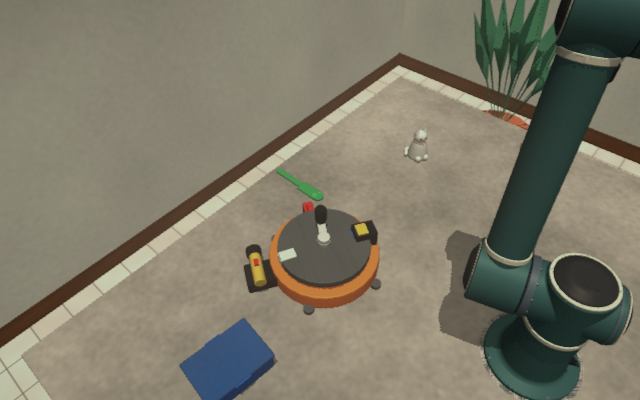

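The top view shows the charger at about (288,227), pointer (313,188), white mark (261,213), knob (297,213), and shoe (313,242). The lunch box is at left (183,237), the cat at (434,212) and the shoehorn at (335,160). The side view shows the same layout with nothing hiding it.

```bash
cat > h.py <<'E'
from workcell import bot
import numpy as np, cv2
from scipy.spatial.transform import Rotation as R
def at_z(c,u,v,z):
    K=c["mtx"];d=np.array([(u-K[0,2])/K[0,0],-(v-K[1,2])/K[1,1],-1.])
    w=R.from_rotvec(c["rotation"]).apply(d);return c["eye"]+w*(z-c["eye"][2])/w[2]
def project(c,P):
    p=R.from_rotvec(c["rotation"]).inv().apply(np.array(P)-c["eye"]);K=c["mtx"]
    return K[0,2]-K[0,0]*p[0]/p[2],K[1,2]+K[1,1]*p[1]/p[2]
E
python3 - <<'E'
from h import *
c=bot.read_camera("top");im=c["color"]
cv2.imwrite("pics/crop1.png",cv2.resize(im[170:285,225:345,::-1],None,fx=5,fy=5,interpolation=cv2.INTER_CUBIC))
hsv=cv2.cvtColor(im,cv2.COLOR_RGB2HSV)
m=((hsv[...,0]>8)&(hsv[...,0]<22)&(hsv[...,1]>150)&(hsv[...,2]>90)).astype(np.uint8)
m[:170]=0;m[290:]=0;m[:,:240]=0;m[:,345:]=0
cs,_=cv2.findContours(m,cv2.RETR_EXTERNAL,cv2.CHAIN_APPROX_NONE)
k=max(cs,key=cv2.contourArea);h=cv2.convexHull(k);print(cv2.minEnclosingCircle(h),cv2.fitEllipse(h))
(u,v),_=cv2.minEnclosingCircle(h);print("axle",at_z(c,u,v,.052))
# from top depth: knob top points
d=c["depth"];H=[]
for v in range(180,280):
  for u in range(235,345):
    if d[v,u]>0:
      K=c["mtx"];p=np.array([(u-K[0,2])/K[0,0],-(v-K[1,2])/K[1,1],-1.])*d[v,u]
      H.append(np.r_[R.from_rotvec(c["rotation"]).apply(p)+c["eye"],u,v])
H=np.array(H);k=H[(H[:,2]>.145)&(H[:,2]<.18)];print("knob",len(k),k.mean(0),k.min(0),k.max(0))
w=H[(H[:,2]>.07)&(H[:,2]<.09)];print("wheel",len(w),w[:,:3].min(0),w[:,:3].max(0),(w.min(0)+w.max(0))/2)
E
```

```text
((286.91375732421875, 226.5847930908203), 41.3675422668457) ((286.2498474121094, 226.76441955566406), (80.943603515625, 82.42457580566406), 166.27767944335938)
axle [0.54411186 0.11500471 0.052     ]
knob 70 [5.87032332e-01 7.92376767e-02 1.60025663e-01 2.95800000e+02
 2.13500000e+02] [5.71976143e-01 6.51424121e-02 1.49203926e-01 2.92000000e+02
 2.09000000e+02] [6.02449513e-01 9.22039672e-02 1.67674821e-01 3.00000000e+02
 2.18000000e+02]
wheel 3587 [ 0.42260173 -0.00706848  0.07008071] [0.6984098  0.29877341 0.08989824] [5.60505761e-01 1.45852465e-01 7.99894758e-02 2.78000000e+02
 2.22000000e+02]
```

View pics/crop1.png

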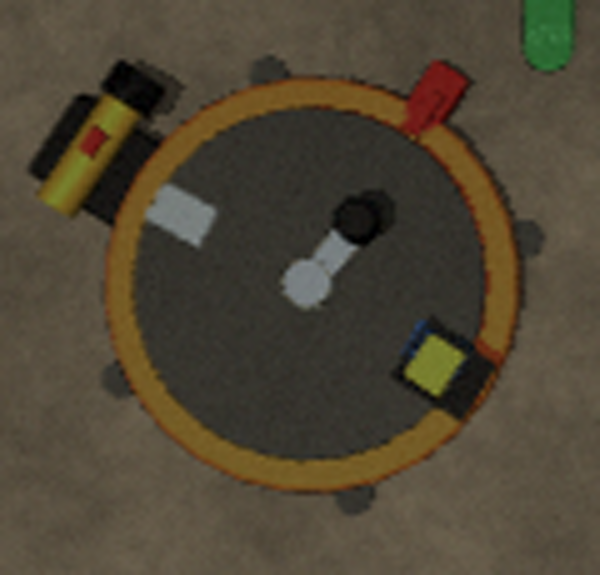

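The crop shows the disc centre at crop pixel (311,283), the pointer at (437,97), the mark at (181,213), the knob at (357,220) and the shoe at (434,365). I'll start the approach while building the mark-angle helper.

```bash
cat >> h.py <<'E'
AX=np.array([.544,.115])
def plane(c,z):
    v,u=np.mgrid[0:400,0:640];K=c["mtx"]
    d=np.stack([(u-K[0,2])/K[0,0],-(v-K[1,2])/K[1,1],-np.ones(u.shape)],-1)@R.from_rotvec(c["rotation"]).as_matrix().T
    return (c["eye"]+d*((z-c["eye"][2])/d[...,2])[...,None])[...,:2]-AX
def marks(c):
    P=plane(c,.082);r=np.hypot(P[...,0],P[...,1]);ring=(r>.096)&(r<.128)
    h=cv2.cvtColor(c["color"],cv2.COLOR_RGB2HSV).astype(int);H,S,V=h[...,0],h[...,1],h[...,2];o={}
    for n,m in(("white",(S<70)&(V>105)),("blue",(H>95)&(H<130)&(S>90)&(V>40))):
        m=(m&ring).astype(np.uint8)
        k,l,st,_=cv2.connectedComponentsWithStats(m)
        if k<2: continue
        i=1+st[1:,4].argmax();q=P[l==i].mean(0);o[n]=(round(float(np.arctan2(q[1],q[0])),3),int(st[i,4]),round(float(np.hypot(*q)),3))
    return o
E
python3 - <<'E'
from h import *
for n in("top","side"):
    c=bot.read_camera(n);print(n,marks(c))
    P=plane(c,.068);r=np.hypot(P[...,0],P[...,1]);h=cv2.cvtColor(c["color"],cv2.COLOR_RGB2HSV)
    m=((h[...,0]<6)|(h[...,0]>174))&(h[...,1]>150)&(h[...,2]>90)&(r>.125)&(r<.2)
    a=np.arctan2(P[m][:,1],P[m][:,0]);a=a[abs(a+.6)<.4];print("pointer",a.mean(),len(a))
    P=plane(c,.106);r=np.hypot(P[...,0],P[...,1])
    m=(h[...,0]>22)&(h[...,0]<34)&(h[...,1]>130)&(h[...,2]>100)&(r<.14)&(r>.07);a=np.arctan2(P[m][:,1],P[m][:,0])
    print("shoe",a.mean(),np.hypot(*P[m].mean(0)),len(a))
    P=plane(c,.110);h=h.astype(int);m=(h[...,1]<70)&(h[...,2]>105)&(np.hypot(P[...,0],P[...,1])<.022);print("hub",P[m].mean(0),m.sum())
E
```

```text
top {'white': (1.073, 66, 0.111)}
pointer -0.5651103205130809 93
shoe -2.131214946754858 0.10441320542323554 75
hub [ 0.00284004 -0.00103504] 73
side {'white': (1.021, 125, 0.11)}
pointer -0.5460071350774681 84
shoe -2.0959336164764775 0.10472894308518697 130
hub [0.00117456 0.00086161] 153
```

>>> drive_tool --claw '[85,85,85,85,85,85,85,85]' --pt "0.037 0.071 0" --pt "0.074 0.142 0" --pt "0.111 0.213 0" --pt "0.148 0.284 0" --pt "0.185 0.355 0" --pt "0.222 0.426 0" --pt "0.259 0.497 0" --pt "0.296 0.568 0" --yaw '[0,0,0,0,0,0,0,0]'

```text
time: 0.92
tool_pos: [0.3618, -0.3545, 0.4047]
tcp_rot: [3.101, 0.502, 0.001]
wrist_force: [1.4, 0.2, -0.2]
width: 0.996
grip_force: 0.0
```

>>> drive_tool --claw '[85,85,85,85,85,85,85,85]' --pt "0.037 0.071 0" --pt "0.074 0.142 0" --pt "0.111 0.213 0" --pt "0.148 0.284 0" --pt "0.185 0.355 0" --pt "0.222 0.426 0" --pt "0.259 0.497 0" --pt "0.296 0.568 0" --yaw '[0,0,0,0,0,0,0,0]'

```text
time: 1.58
tool_pos: [0.5099, -0.0703, 0.4049]
tcp_rot: [3.101, 0.503, 0.001]
wrist_force: [-0.4, -1.0, 0.4]
width: 0.992
grip_force: 0.0
```

>>> drive_tool --claw '[85,85,85,85,85,85,85,85]' --pt "0.031 0.06 0" --pt "0.062 0.12 0" --pt "0.094 0.18 -0.02" --pt "0.125 0.241 -0.06" --pt "0.156 0.302 -0.1" --pt "0.156 0.302 -0.17" --pt "0.156 0.302 -0.22" --pt "0.156 0.302 -0.22" --yaw '[0,0,0,0,0,0,0,0]'

```text
time: 2.25
tool_pos: [0.5846, 0.0793, 0.2879]
tcp_rot: [-3.1, -0.506, 0.019]
wrist_force: [-1.4, 0.1, -0.2]
width: 0.997
grip_force: 0.0
```

```bash
python3 - <<'E'
from h import *
ims=[]
for n,z,k in(("top",(170,285,225,345),4),("side",(150,310,230,400),3)):
    c=bot.read_camera(n);print(n,marks(c));ims.append(cv2.resize(c["color"][z[0]:z[1],z[2]:z[3],::-1],(400,400),interpolation=cv2.INTER_CUBIC))
cv2.imwrite("pics/g1.png",np.hstack(ims));s=bot.read_state();print(s["tool_pos"],s["time"],s["wrist_force"],s["q"])
E
```

```text
top {'white': (1.071, 67, 0.11)}
side {'white': (1.023, 128, 0.111)}
[0.58693273 0.07868621 0.2936894 ] 2.35 [-0.1869693  -1.08485743  0.90893399] [ 9.12144139e-02  2.02845279e-01  1.89359672e+00 -2.26133482e-05
  1.04828605e+00  1.34006006e+00]
```

View pics/g1.png

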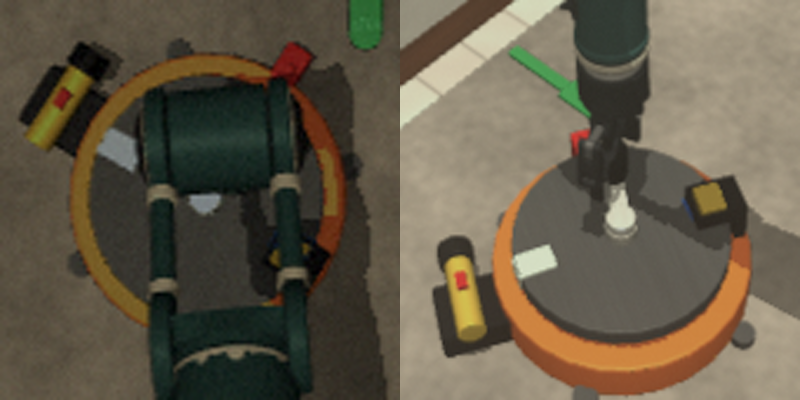

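The side view shows the open fingers around the knob, with the mark at (535,262) clearly visible. The arm hides most of the top view, so I'll use the side camera from here and close the grip.

>>> drive_tool --claw '[25,25,25,25,25,25]' --pt "0 0 0" --pt "0 0 0" --pt "0 0 0" --pt "0 0 0" --pt "0 0 0" --pt "0 0 0" --yaw '[0,0,0,0,0,0]' --newtons 30

```text
time: 2.85
tool_pos: [0.5884, 0.0784, 0.2966]
tcp_rot: [3.101, 0.503, 0.006]
wrist_force: [0.2, -1.6, 5.6]
width: 0.366
grip_force: 29.7
```

```bash
cat > gen.py <<'E'
import numpy as np, json, sys
# usage: gen.py r steps;steps...   state: start angle(rad), position of command relative to centre, m
try: S=json.load(open("s.json"))
except: S={"a":-0.705,"p":[.055*np.cos(-.705),.055*np.sin(-.705)]}
a=S["a"];p=np.array(S["p"])
for call in sys.argv[1].split(";"):
    o=[]
    for d in map(float,call.split(",")):
        a+=np.radians(d);t=.055*np.array([np.cos(a),np.sin(a)]);o.append(np.round((t-p)/.5,3))
    p=p+o[-1]*.5
    print("["+", ".join(f"[{x[0]:.3f}, {x[1]:.3f}, 0]" for x in o)+"]",round(np.degrees(a)%360,1))
json.dump({"a":a,"p":list(p)},open("s.json","w"))
E
cat > m.py <<'E'
from h import *
s=bot.read_state();c=bot.read_camera("side");print(round(s["time"],3),marks(c),s["tool_pos"].round(4),s["wrist_force"].round(1),round(s["width"],3))
E
python3 gen.py "2,5,8,11,12,12,12,12;12,12,12,12,12,12,12,12;12,12,12,12,12,12,12,12;12,12,12,12,12,12,12,12"
```

```text
[[0.002, 0.003, 0], [0.008, 0.011, 0], [0.016, 0.024, 0], [0.023, 0.044, 0], [0.026, 0.067, 0], [0.025, 0.090, 0], [0.018, 0.112, 0], [0.008, 0.132, 0]] 33.6
[[-0.015, 0.018, 0], [-0.033, 0.032, 0], [-0.053, 0.042, 0], [-0.076, 0.048, 0], [-0.099, 0.049, 0], [-0.121, 0.045, 0], [-0.143, 0.037, 0], [-0.162, 0.024, 0]] 129.6
[[-0.016, -0.016, 0], [-0.028, -0.036, 0], [-0.036, -0.057, 0], [-0.040, -0.080, 0], [-0.038, -0.103, 0], [-0.032, -0.125, 0], [-0.021, -0.146, 0], [-0.007, -0.163, 0]] 225.6
[[0.018, -0.015, 0], [0.039, -0.025, 0], [0.061, -0.031, 0], [0.084, -0.031, 0], [0.107, -0.028, 0], [0.128, -0.019, 0], [0.147, -0.006, 0], [0.163, 0.010, 0]] 321.6
```

>>> drive_tool --claw '[25,25,25,25,25,25,25,25]' --pt "0.002 0.003 0" --pt "0.008 0.011 0" --pt "0.016 0.024 0" --pt "0.023 0.044 0" --pt "0.026 0.067 0" --pt "0.025 0.09 0" --pt "0.018 0.112 0" --pt "0.008 0.132 0" --yaw '[0,0,0,0,0,0,0,0]'

```text
time: 3.52
tool_pos: [0.5917, 0.1445, 0.2963]
tcp_rot: [3.099, 0.503, -0.0]
wrist_force: [-5.5, -6.3, 9.4]
width: 0.365
grip_force: 30.1
```

```bash
python3 m.py
```

```text
3.517 {'white': (1.266, 137, 0.111), 'blue': (-1.67, 26, 0.112)} [0.5917 0.1445 0.2963] [-5.5 -6.3  9.4] 0.365
```

>>> drive_tool --claw '[25,25,25,25,25,25,25,25]' --pt "-0.015 0.018 0" --pt "-0.033 0.032 0" --pt "-0.053 0.042 0" --pt "-0.076 0.048 0" --pt "-0.099 0.049 0" --pt "-0.121 0.045 0" --pt "-0.143 0.037 0" --pt "-0.162 0.024 0" --yaw '[0,0,0,0,0,0,0,0]'

```text
time: 4.23
tool_pos: [0.5114, 0.1565, 0.2965]
tcp_rot: [3.1, 0.504, 0.009]
wrist_force: [5.1, -2.9, 3.9]
width: 0.368
grip_force: 29.9
```

```bash
python3 m.py
```

```text
4.233 {'white': (1.947, 150, 0.111), 'blue': (-1.22, 34, 0.113)} [0.5114 0.1565 0.2965] [ 5.1 -2.9  3.9] 0.368
```

>>> drive_tool --claw '[25,25,25,25,25,25,25,25]' --pt "-0.016 -0.016 0" --pt "-0.028 -0.036 0" --pt "-0.036 -0.057 0" --pt "-0.04 -0.08 0" --pt "-0.038 -0.103 0" --pt "-0.032 -0.125 0" --pt "-0.021 -0.146 0" --pt "-0.007 -0.163 0" --yaw '[0,0,0,0,0,0,0,0]'

```text
time: 4.95
tool_pos: [0.5065, 0.0744, 0.2963]
tcp_rot: [-3.101, -0.503, 0.001]
wrist_force: [-3.4, -0.3, 13.5]
width: 0.364
grip_force: 30.8
```

```bash
python3 m.py
```

```text
4.95 {'white': (2.864, 148, 0.111), 'blue': (-0.318, 94, 0.111)} [0.5065 0.0744 0.2963] [-3.4 -0.3 13.5] 0.364
```

>>> drive_tool --claw '[25,25,25,25,25,25,25,25]' --pt "0.018 -0.015 0" --pt "0.039 -0.025 0" --pt "0.061 -0.031 0" --pt "0.084 -0.031 0" --pt "0.107 -0.028 0" --pt "0.128 -0.019 0" --pt "0.147 -0.006 0" --pt "0.163 0.01 0" --yaw '[0,0,0,0,0,0,0,0]'

```text
time: 5.67
tool_pos: [0.5896, 0.0795, 0.2965]
tcp_rot: [3.101, 0.502, 0.003]
wrist_force: [-0.7, 0.1, 9.6]
width: 0.362
grip_force: 30.5
```

```bash
python3 m.py; python3 gen.py "12,12,12,12,12,12,12,12;12,12,12,12,12,12,12,12"
```

```text
5.667 {'white': (-2.402, 85, 0.111), 'blue': (0.655, 99, 0.111)} [0.5896 0.0795 0.2965] [-0.7  0.1  9.6] 0.362
[[0.013, 0.019, 0], [0.021, 0.041, 0], [0.024, 0.064, 0], [0.023, 0.087, 0], [0.016, 0.109, 0], [0.006, 0.129, 0], [-0.009, 0.147, 0], [-0.027, 0.161, 0]] 57.6
[[-0.020, 0.010, 0], [-0.043, 0.016, 0], [-0.066, 0.017, 0], [-0.088, 0.013, 0], [-0.110, 0.005, 0], [-0.129, -0.008, 0], [-0.145, -0.024, 0], [-0.157, -0.044, 0]] 153.6
```

```bash
R=12.25,12.25,12.25,12.25,12.25,12.25,12.25,12.25; python3 gen.py "$R;$R;$R;$R;$R;$R;$R;$R;$R;$R"
```

```text
[[-0.008, -0.022, 0], [-0.012, -0.045, 0], [-0.010, -0.068, 0], [-0.003, -0.091, 0], [0.008, -0.112, 0], [0.023, -0.129, 0], [0.042, -0.143, 0], [0.064, -0.153, 0]] 251.6
[[0.022, -0.005, 0], [0.046, -0.005, 0], [0.069, -0.000, 0], [0.090, 0.010, 0], [0.109, 0.024, 0], [0.124, 0.041, 0], [0.136, 0.062, 0], [0.142, 0.084, 0]] 349.6
[[0.002, 0.024, 0], [-0.001, 0.047, 0], [-0.009, 0.069, 0], [-0.022, 0.089, 0], [-0.038, 0.106, 0], [-0.058, 0.118, 0], [-0.080, 0.127, 0], [-0.103, 0.130, 0]] 87.6
[[-0.024, -0.001, 0], [-0.046, -0.008, 0], [-0.067, -0.019, 0], [-0.085, -0.034, 0], [-0.099, -0.053, 0], [-0.109, -0.074, 0], [-0.114, -0.097, 0], [-0.114, -0.120, 0]] 185.6
[[0.005, -0.023, 0], [0.014, -0.045, 0], [0.028, -0.064, 0], [0.046, -0.079, 0], [0.066, -0.091, 0], [0.088, -0.098, 0], [0.112, -0.100, 0], [0.135, -0.097, 0]] 283.6
[[0.022, 0.008, 0], [0.042, 0.021, 0], [0.059, 0.037, 0], [0.072, 0.057, 0], [0.080, 0.079, 0], [0.084, 0.102, 0], [0.083, 0.125, 0], [0.076, 0.148, 0]] 21.6
[[-0.010, 0.021, 0], [-0.026, 0.039, 0], [-0.044, 0.053, 0], [-0.065, 0.063, 0], [-0.088, 0.068, 0], [-0.112, 0.069, 0], [-0.135, 0.064, 0], [-0.156, 0.055, 0]] 119.6
[[-0.019, -0.014, 0], [-0.035, -0.031, 0], [-0.047, -0.052, 0], [-0.054, -0.074, 0], [-0.056, -0.097, 0], [-0.053, -0.121, 0], [-0.045, -0.143, 0], [-0.033, -0.163, 0]] 217.6
[[0.016, -0.017, 0], [0.036, -0.030, 0], [0.058, -0.039, 0], [0.081, -0.043, 0], [0.104, -0.041, 0], [0.127, -0.035, 0], [0.148, -0.025, 0], [0.166, -0.010, 0]] 315.6
[[0.014, 0.019, 0], [0.025, 0.040, 0], [0.030, 0.063, 0], [0.031, 0.086, 0], [0.026, 0.109, 0], [0.017, 0.131, 0], [0.004, 0.150, 0], [-0.014, 0.166, 0]] 53.6
```

>>> drive_tool --claw '[25,25,25,25,25,25,25,25]' --pt "0.013 0.019 0" --pt "0.021 0.041 0" --pt "0.024 0.064 0" --pt "0.023 0.087 0" --pt "0.016 0.109 0" --pt "0.006 0.129 0" --pt "-0.009 0.147 0" --pt "-0.027 0.161 0" --yaw '[0,0,0,0,0,0,0,0]'

```text
time: 6.38
tool_pos: [0.5749, 0.1602, 0.2963]
tcp_rot: [3.099, 0.504, -0.0]
wrist_force: [-2.5, -6.2, 11.0]
width: 0.363
grip_force: 30.6
```

>>> drive_tool --claw '[25,25,25,25,25,25,25,25]' --pt "-0.02 0.01 0" --pt "-0.043 0.016 0" --pt "-0.066 0.017 0" --pt "-0.088 0.013 0" --pt "-0.11 0.005 0" --pt "-0.129 -0.008 0" --pt "-0.145 -0.024 0" --pt "-0.157 -0.044 0" --yaw '[0,0,0,0,0,0,0,0]'

```text
time: 7.05
tool_pos: [0.4969, 0.1386, 0.2964]
tcp_rot: [-3.1, -0.503, -0.006]
wrist_force: [2.0, 0.5, 8.0]
width: 0.367
grip_force: 30.4
```

```bash
python3 m.py
```

```text
7.05 {'white': (-0.521, 80, 0.112), 'blue': (2.588, 125, 0.111)} [0.4969 0.1386 0.2964] [2.  0.5 8. ] 0.367
```

>>> drive_tool --claw '[25,25,25,25,25,25,25,25]' --pt "-0.008 -0.022 0" --pt "-0.012 -0.045 0" --pt "-0.01 -0.068 0" --pt "-0.003 -0.091 0" --pt "0.008 -0.112 0" --pt "0.023 -0.129 0" --pt "0.042 -0.143 0" --pt "0.064 -0.153 0" --yaw '[0,0,0,0,0,0,0,0]'

```text
time: 7.77
tool_pos: [0.5283, 0.0609, 0.2964]
tcp_rot: [3.1, 0.503, -0.002]
wrist_force: [-3.5, -2.4, 11.8]
width: 0.367
grip_force: 30.9
```

>>> drive_tool --claw '[25,25,25,25,25,25,25,25]' --pt "0.022 -0.005 0" --pt "0.046 -0.005 0" --pt "0.069 0 0" --pt "0.09 0.01 0" --pt "0.109 0.024 0" --pt "0.124 0.041 0" --pt "0.136 0.062 0" --pt "0.142 0.084 0" --yaw '[0,0,0,0,0,0,0,0]'

```text
time: 8.43
tool_pos: [0.6003, 0.1041, 0.2964]
tcp_rot: [-3.101, -0.502, -0.002]
wrist_force: [-1.7, -1.2, 9.6]
width: 0.365
grip_force: 30.6
```

>>> drive_tool --claw '[25,25,25,25,25,25,25,25]' --pt "0.002 0.024 0" --pt "-0.001 0.047 0" --pt "-0.009 0.069 0" --pt "-0.022 0.089 0" --pt "-0.038 0.106 0" --pt "-0.058 0.118 0" --pt "-0.08 0.127 0" --pt "-0.103 0.13 0" --yaw '[0,0,0,0,0,0,0,0]'

```text
time: 9.1
tool_pos: [0.5481, 0.1684, 0.2964]
tcp_rot: [3.098, 0.504, 0.003]
wrist_force: [1.6, -7.6, 9.4]
width: 0.366
grip_force: 30.6
```

```bash
python3 m.py
```

```text
9.1 {'white': (2.501, 160, 0.111), 'blue': (-0.757, 3, 0.099)} [0.5481 0.1684 0.2964] [ 1.6 -7.6  9.4] 0.366
```

```bash
R=12.5,12.5,12.5,12.5,12.5,12.5,12.5,12.5; python3 gen.py "$R;$R;$R;$R;$R"
```

```text
[[-0.020, 0.012, 0], [-0.043, 0.019, 0], [-0.067, 0.021, 0], [-0.091, 0.018, 0], [-0.113, 0.010, 0], [-0.133, -0.003, 0], [-0.150, -0.020, 0], [-0.163, -0.040, 0]] 153.6
[[-0.009, -0.022, 0], [-0.012, -0.046, 0], [-0.010, -0.070, 0], [-0.003, -0.093, 0], [0.009, -0.114, 0], [0.025, -0.131, 0], [0.045, -0.145, 0], [0.067, -0.154, 0]] 253.6
[[0.024, -0.004, 0], [0.048, -0.003, 0], [0.071, 0.003, 0], [0.092, 0.014, 0], [0.110, 0.029, 0], [0.125, 0.048, 0], [0.135, 0.070, 0], [0.141, 0.093, 0]] 353.6
[[-0.000, 0.024, 0], [-0.006, 0.047, 0], [-0.016, 0.069, 0], [-0.030, 0.088, 0], [-0.048, 0.104, 0], [-0.070, 0.115, 0], [-0.093, 0.121, 0], [-0.117, 0.122, 0]] 93.6
[[-0.023, -0.004, 0], [-0.045, -0.013, 0], [-0.065, -0.027, 0], [-0.081, -0.044, 0], [-0.093, -0.065, 0], [-0.101, -0.088, 0], [-0.103, -0.112, 0], [-0.100, -0.136, 0]] 193.6
```

>>> drive_tool --claw '[25,25,25,25,25,25,25,25]' --pt "-0.024 -0.001 0" --pt "-0.046 -0.008 0" --pt "-0.067 -0.019 0" --pt "-0.085 -0.034 0" --pt "-0.099 -0.053 0" --pt "-0.109 -0.074 0" --pt "-0.114 -0.097 0" --pt "-0.114 -0.12 0" --yaw '[0,0,0,0,0,0,0,0]'

```text
time: 9.82
tool_pos: [0.4908, 0.1091, 0.2964]
tcp_rot: [-3.099, -0.503, -0.003]
wrist_force: [-1.4, 1.5, 9.9]
width: 0.366
grip_force: 30.8
```

>>> drive_tool --claw '[25,25,25,25,25,25,25,25]' --pt "0.005 -0.023 0" --pt "0.014 -0.045 0" --pt "0.028 -0.064 0" --pt "0.046 -0.079 0" --pt "0.066 -0.091 0" --pt "0.088 -0.098 0" --pt "0.112 -0.1 0" --pt "0.135 -0.097 0" --yaw '[0,0,0,0,0,0,0,0]'

```text
time: 10.48
tool_pos: [0.5592, 0.0594, 0.2964]
tcp_rot: [3.1, 0.502, 0.002]
wrist_force: [-0.9, -0.8, 10.2]
width: 0.365
grip_force: 30.7
```

>>> drive_tool --claw '[25,25,25,25,25,25,25,25]' --pt "0.022 0.008 0" --pt "0.042 0.021 0" --pt "0.059 0.037 0" --pt "0.072 0.057 0" --pt "0.08 0.079 0" --pt "0.084 0.102 0" --pt "0.083 0.125 0" --pt "0.076 0.148 0" --yaw '[0,0,0,0,0,0,0,0]'

```text
time: 11.15
tool_pos: [0.5968, 0.1347, 0.2963]
tcp_rot: [3.101, 0.503, 0.0]
wrist_force: [-2.6, -3.7, 10.6]
width: 0.365
grip_force: 30.7
```

>>> drive_tool --claw '[25,25,25,25,25,25,25,25]' --pt "-0.01 0.021 0" --pt "-0.026 0.039 0" --pt "-0.044 0.053 0" --pt "-0.065 0.063 0" --pt "-0.088 0.068 0" --pt "-0.112 0.069 0" --pt "-0.135 0.064 0" --pt "-0.156 0.055 0" --yaw '[0,0,0,0,0,0,0,0]'

```text
time: 11.82
tool_pos: [0.519, 0.1615, 0.2964]
tcp_rot: [3.099, 0.504, 0.006]
wrist_force: [5.4, -6.2, 6.7]
width: 0.371
grip_force: 30.5
```

>>> drive_tool --claw '[25,25,25,25,25,25,25,25]' --pt "-0.019 -0.014 0" --pt "-0.035 -0.031 0" --pt "-0.047 -0.052 0" --pt "-0.054 -0.074 0" --pt "-0.056 -0.097 0" --pt "-0.053 -0.121 0" --pt "-0.045 -0.143 0" --pt "-0.033 -0.163 0" --yaw '[0,0,0,0,0,0,0,0]'

```text
time: 12.48
tool_pos: [0.5015, 0.0801, 0.2964]
tcp_rot: [-3.1, -0.503, 0.0]
wrist_force: [-3.0, -0.1, 12.2]
width: 0.364
grip_force: 30.9
```

>>> drive_tool --claw '[25,25,25,25,25,25,25,25]' --pt "0.016 -0.017 0" --pt "0.036 -0.03 0" --pt "0.058 -0.039 0" --pt "0.081 -0.043 0" --pt "0.104 -0.041 0" --pt "0.127 -0.035 0" --pt "0.148 -0.025 0" --pt "0.166 -0.01 0" --yaw '[0,0,0,0,0,0,0,0]'

```text
time: 13.15
tool_pos: [0.586, 0.075, 0.2964]
tcp_rot: [3.101, 0.501, 0.003]
wrist_force: [-1.5, -0.6, 8.8]
width: 0.364
grip_force: 30.7
```

>>> drive_tool --claw '[25,25,25,25,25,25,25,25]' --pt "0.014 0.019 0" --pt "0.025 0.04 0" --pt "0.03 0.063 0" --pt "0.031 0.086 0" --pt "0.026 0.109 0" --pt "0.017 0.131 0" --pt "0.004 0.15 0" --pt "-0.014 0.166 0" --yaw '[0,0,0,0,0,0,0,0]'

```text
time: 13.82
tool_pos: [0.5779, 0.1583, 0.2963]
tcp_rot: [3.099, 0.504, -0.001]
wrist_force: [-3.0, -6.0, 11.0]
width: 0.363
grip_force: 30.8
```

>>> drive_tool --claw '[25,25,25,25,25,25,25,25]' --pt "-0.02 0.012 0" --pt "-0.043 0.019 0" --pt "-0.067 0.021 0" --pt "-0.091 0.018 0" --pt "-0.113 0.01 0" --pt "-0.133 -0.003 0" --pt "-0.15 -0.02 0" --pt "-0.163 -0.04 0" --yaw '[0,0,0,0,0,0,0,0]'

```text
time: 14.48
tool_pos: [0.4968, 0.1386, 0.2964]
tcp_rot: [-3.1, -0.504, -0.006]
wrist_force: [3.5, 0.3, 7.7]
width: 0.363
grip_force: 30.4
```

>>> drive_tool --claw '[25,25,25,25,25,25,25,25]' --pt "-0.009 -0.022 0" --pt "-0.012 -0.046 0" --pt "-0.01 -0.07 0" --pt "-0.003 -0.093 0" --pt "0.009 -0.114 0" --pt "0.025 -0.131 0" --pt "0.045 -0.145 0" --pt "0.067 -0.154 0" --yaw '[0,0,0,0,0,0,0,0]'

```text
time: 15.15
tool_pos: [0.5299, 0.0603, 0.2964]
tcp_rot: [3.1, 0.503, -0.001]
wrist_force: [-1.3, -2.1, 11.1]
width: 0.365
grip_force: 30.9
```

>>> drive_tool --claw '[25,25,25,25,25,25,25,25]' --pt "0.024 -0.004 0" --pt "0.048 -0.003 0" --pt "0.071 0.003 0" --pt "0.092 0.014 0" --pt "0.11 0.029 0" --pt "0.125 0.048 0" --pt "0.135 0.07 0" --pt "0.141 0.093 0" --yaw '[0,0,0,0,0,0,0,0]'

```text
time: 15.82
tool_pos: [0.6011, 0.1082, 0.2963]
tcp_rot: [-3.101, -0.502, -0.001]
wrist_force: [-5.2, -1.4, 9.7]
width: 0.362
grip_force: 30.8
```

>>> drive_tool --claw '[25,25,25,25,25,25,25,25]' --pt "0 0.024 0" --pt "-0.006 0.047 0" --pt "-0.016 0.069 0" --pt "-0.03 0.088 0" --pt "-0.048 0.104 0" --pt "-0.07 0.115 0" --pt "-0.093 0.121 0" --pt "-0.117 0.122 0" --yaw '[0,0,0,0,0,0,0,0]'

```text
time: 16.48
tool_pos: [0.5421, 0.1684, 0.2964]
tcp_rot: [3.098, 0.505, 0.003]
wrist_force: [1.9, -8.6, 9.4]
width: 0.366
grip_force: 30.7
```

```bash
python3 m.py
```

```text
16.483 {'white': (1.6, 151, 0.111), 'blue': (-1.447, 95, 0.111)} [0.5421 0.1684 0.2964] [ 1.9 -8.6  9.4] 0.366
```

>>> drive_tool --claw '[25,25,25,25,25,25,25,25]' --pt "-0.023 -0.004 0" --pt "-0.045 -0.013 0" --pt "-0.065 -0.027 0" --pt "-0.081 -0.044 0" --pt "-0.093 -0.065 0" --pt "-0.101 -0.088 0" --pt "-0.103 -0.112 0" --pt "-0.1 -0.136 0" --yaw '[0,0,0,0,0,0,0,0]'

```text
time: 17.2
tool_pos: [0.4918, 0.1011, 0.2964]
tcp_rot: [-3.099, -0.503, -0.003]
wrist_force: [0.3, 1.7, 9.0]
width: 0.367
grip_force: 30.7
```

```bash
python3 m.py
```

```text
17.2 {'white': (2.708, 150, 0.111), 'blue': (-0.455, 94, 0.112)} [0.4918 0.1011 0.2964] [0.3 1.7 9. ] 0.367
```

```bash
python3 gen.py "12.25,12.25,12.25,12.25,12.25,12.25,12.25,12.25;12.25,12.25,12.25,12.25"
```

```text
[[0.008, -0.022, 0], [0.021, -0.042, 0], [0.037, -0.058, 0], [0.057, -0.071, 0], [0.078, -0.080, 0], [0.102, -0.084, 0], [0.125, -0.082, 0], [0.148, -0.076, 0]] 291.6
[[0.021, 0.011, 0], [0.038, 0.026, 0], [0.053, 0.045, 0], [0.063, 0.066, 0]] 340.6
```

>>> drive_tool --claw '[25,25,25,25,25,25,25,25]' --pt "0.008 -0.022 0" --pt "0.021 -0.042 0" --pt "0.037 -0.058 0" --pt "0.057 -0.071 0" --pt "0.078 -0.08 0" --pt "0.102 -0.084 0" --pt "0.125 -0.082 0" --pt "0.148 -0.076 0" --yaw '[0,0,0,0,0,0,0,0]'

```text
time: 17.92
tool_pos: [0.5668, 0.062, 0.2964]
tcp_rot: [3.1, 0.502, 0.002]
wrist_force: [-0.6, -1.2, 10.4]
width: 0.366
grip_force: 30.7
```

>>> drive_tool --claw '[25,25,25,25]' --pt "0.021 0.011 0" --pt "0.038 0.026 0" --pt "0.053 0.045 0" --pt "0.063 0.066 0" --yaw '[0,0,0,0]'

```text
time: 18.25
tool_pos: [0.5984, 0.0959, 0.2964]
tcp_rot: [-3.101, -0.502, -0.002]
wrist_force: [-1.9, -0.4, 9.2]
width: 0.366
grip_force: 30.7
```

```bash
python3 m.py
```

```text
18.25 {'white': (0.118, 2, 0.126), 'blue': (1.142, 114, 0.111)} [0.5984 0.0959 0.2964] [-1.9 -0.4  9.2] 0.366
```

>>> drive_tool --claw '[25,25,25,25,25,25,25,25]' --pt "0 0 0" --pt "0 0 0" --pt "0 0 0" --pt "0 0 0" --pt "0 0 0" --pt "0 0 0" --pt "0 0 0" --pt "0 0 0" --yaw '[0,0,0,0,0,0,0,0]'

```text
time: 18.97
tool_pos: [0.5981, 0.0962, 0.2965]
tcp_rot: [-3.101, -0.503, -0.005]
wrist_force: [1.3, 0.3, 8.1]
width: 0.369
grip_force: 30.6
```

```bash
python3 m.py; python3 m.py
```

```text
18.967 {'white': (-1.326, 108, 0.111), 'blue': (1.734, 125, 0.111)} [0.5981 0.0962 0.2965] [1.3 0.3 8.1] 0.369
19.017 {'white': (-1.322, 107, 0.112), 'blue': (1.74, 126, 0.112)} [0.5981 0.0962 0.2965] [ 1.2 -0.2  8.8] 0.362
```

```bash
cat > sim.py <<'E'
import numpy as np
def sim(rows,I,F,w=0.,lag=.06,dt=.001):
    # rows: deg per 1/12 s; returns angle at each row end
    c=0;th=0;out=[]
    for d in rows:
        cmd=np.radians(d)*12
        for _ in range(83):
            c+=(cmd-c)*dt/lag;T=.085*(c-w)
            if w==0 and abs(T)<F: a=0
            else:
                s=np.sign(w) if w else np.sign(T);a=(T-s*F-.01*w)/I
            n=w+a*dt;w=0. if w*n<0 else n;th+=w*dt
        out.append(round(th,3))
    return out,w
if __name__=="__main__":
    for I in(.045,.0625,.08):
        for F in(.06,.068,.076):
            r=[2,5,8,11,12,12,12,12,0]+[12]*8
            o,_=sim(r,I,F);p,w=sim([12.25]*8+[0]*12,I,F);p=sim([12.25]*20+[0]*14,I,F,1.5)[0]
            print(I,F,"spinup",o[7],o[-1],"coast",round(p[-1]-p[19],3),"pulses",[(n,sim([12.25]*n+[0]*14,I,F)[0][-1]) for n in(5,6,7,8,9,10)])
E
python3 sim.py
```

```text
0.045 0.06 spinup 0.215 1.018 coast 0.491 pulses [(5, np.float64(0.383)), (6, np.float64(0.5)), (7, np.float64(0.621)), (8, np.float64(0.746)), (9, np.float64(0.873)), (10, np.float64(1.003))]
0.045 0.068 spinup 0.197 0.948 coast 0.438 pulses [(5, np.float64(0.344)), (6, np.float64(0.452)), (7, np.float64(0.565)), (8, np.float64(0.682)), (9, np.float64(0.802)), (10, np.float64(0.924))]
0.045 0.076 spinup 0.181 0.879 coast 0.39 pulses [(5, np.float64(0.308)), (6, np.float64(0.408)), (7, np.float64(0.514)), (8, np.float64(0.623)), (9, np.float64(0.735)), (10, np.float64(0.849))]
0.0625 0.06 spinup 0.167 0.861 coast 0.638 pulses [(5, np.float64(0.331)), (6, np.float64(0.438)), (7, np.float64(0.55)), (8, np.float64(0.667)), (9, np.float64(0.787)), (10, np.float64(0.91))]
0.0625 0.068 spinup 0.153 0.801 coast 0.569 pulses [(5, np.float64(0.294)), (6, np.float64(0.392)), (7, np.float64(0.496)), (8, np.float64(0.605)), (9, np.float64(0.717)), (10, np.float64(0.832))]
0.0625 0.076 spinup 0.14 0.742 coast 0.506 pulses [(5, np.float64(0.261)), (6, np.float64(0.351)), (7, np.float64(0.447)), (8, np.float64(0.547)), (9, np.float64(0.651)), (10, np.float64(0.758))]
0.08 0.06 spinup 0.136 0.742 coast 0.781 pulses [(5, np.float64(0.292)), (6, np.float64(0.39)), (7, np.float64(0.495)), (8, np.float64(0.604)), (9, np.float64(0.717)), (10, np.float64(0.834))]
0.08 0.068 spinup 0.124 0.69 coast 0.698 pulses [(5, np.float64(0.257)), (6, np.float64(0.347)), (7, np.float64(0.443)), (8, np.float64(0.543)), (9, np.float64(0.648)), (10, np.float64(0.757))]
0.08 0.076 spinup 0.114 0.64 coast 0.621 pulses [(5, np.float64(0.226)), (6, np.float64(0.308)), (7, np.float64(0.396)), (8, np.float64(0.488)), (9, np.float64(0.585)), (10, np.float64(0.686))]
```

```bash
python3 gen.py "12.25,12.25,12.25,12.25,12.25,12.25,12.25,12.25;13.25,0,0,0,0,0,0,0"
```

```text
[[0.005, 0.023, 0], [0.006, 0.046, 0], [0.001, 0.069, 0], [-0.008, 0.091, 0], [-0.022, 0.110, 0], [-0.039, 0.125, 0], [-0.060, 0.137, 0], [-0.082, 0.144, 0]] 78.6
[[-0.025, 0.002, 0], [-0.025, 0.002, 0], [-0.025, 0.002, 0], [-0.025, 0.002, 0], [-0.025, 0.002, 0], [-0.025, 0.002, 0], [-0.025, 0.002, 0], [-0.025, 0.002, 0]] 91.9
```

>>> drive_tool --claw '[25,25,25,25,25,25,25,25]' --pt "0.005 0.023 0" --pt "0.006 0.046 0" --pt "0.001 0.069 0" --pt "-0.008 0.091 0" --pt "-0.022 0.11 0" --pt "-0.039 0.125 0" --pt "-0.06 0.137 0" --pt "-0.082 0.144 0" --yaw '[0,0,0,0,0,0,0,0]'

```text
time: 19.73
tool_pos: [0.5567, 0.1674, 0.2963]
tcp_rot: [3.098, 0.504, 0.002]
wrist_force: [0.8, -8.1, 9.8]
width: 0.362
grip_force: 30.7
```

>>> drive_tool --claw '[25,25,25,25,25,25,25,25]' --pt "-0.025 0.002 0" --pt "-0.025 0.002 0" --pt "-0.025 0.002 0" --pt "-0.025 0.002 0" --pt "-0.025 0.002 0" --pt "-0.025 0.002 0" --pt "-0.025 0.002 0" --pt "-0.025 0.002 0" --yaw '[0,0,0,0,0,0,0,0]'

```text
time: 20.4
tool_pos: [0.5444, 0.1682, 0.2963]
tcp_rot: [3.099, 0.503, 0.002]
wrist_force: [0.5, -4.2, 9.8]
width: 0.366
grip_force: 30.7
```

```bash
python3 m.py; python3 m.py; python3 - <<'E'
from h import *
c=bot.read_camera("side");cv2.imwrite("pics/s2.png",cv2.resize(c["color"][180:320,240:410,::-1],None,fx=4,fy=4,interpolation=cv2.INTER_CUBIC))
E
```

```text
20.4 {'white': (0.065, 7, 0.126), 'blue': (2.461, 125, 0.111)} [0.5444 0.1682 0.2963] [ 0.5 -4.2  9.8] 0.366
20.45 {'white': (0.065, 7, 0.126), 'blue': (2.461, 125, 0.111)} [0.5444 0.1682 0.2963] [-0.  -5.   9.8] 0.362
```

View pics/s2.png

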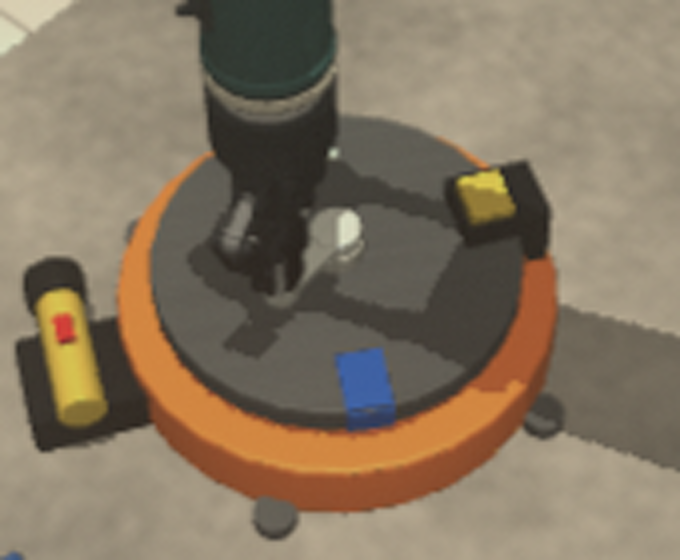

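The picture shows the blue bar at crop (365,385), roughly opposite the pointer. The white mark is behind the gripper, about 0.12 rad short, so a small pulse is needed.

```bash
python3 - <<'E'
from sim import sim
for r in([12]*2,[12]*3,[14]*2,[14]*3,[16]*2,[12.25]*3):
    print(r,[round(float(sim(r+[0]*12,I,F)[0][-1]),3) for I,F in((.0625,.068),(.055,.064),(.07,.072))])
E
python3 gen.py "12.5,12.5,12.5,0,0,0,0,0"
```

```text
[12, 12] [0.053, 0.063, 0.044]
[12, 12, 12] [0.117, 0.136, 0.1]
[14, 14] [0.077, 0.091, 0.066]
[14, 14, 14] [0.164, 0.188, 0.143]
[16, 16] [0.104, 0.121, 0.09]
[12.25, 12.25, 12.25] [0.122, 0.142, 0.105]
[[-0.024, -0.003, 0], [-0.046, -0.012, 0], [-0.067, -0.025, 0], [-0.067, -0.025, 0], [-0.067, -0.025, 0], [-0.067, -0.025, 0], [-0.067, -0.025, 0], [-0.067, -0.025, 0]] 129.4
```

>>> drive_tool --claw '[25,25,25,25,25,25,25,25]' --pt "-0.024 -0.003 0" --pt "-0.046 -0.012 0" --pt "-0.067 -0.025 0" --pt "-0.067 -0.025 0" --pt "-0.067 -0.025 0" --pt "-0.067 -0.025 0" --pt "-0.067 -0.025 0" --pt "-0.067 -0.025 0" --yaw '[0,0,0,0,0,0,0,0]'

```text
time: 21.22
tool_pos: [0.5114, 0.1562, 0.2964]
tcp_rot: [3.1, 0.503, 0.006]
wrist_force: [2.2, -3.5, 8.6]
width: 0.361
grip_force: 30.6
```

```bash
python3 m.py; python3 m.py; python3 - <<'E'
from h import *
c=bot.read_camera("side");cv2.imwrite("pics/s3.png",cv2.resize(c["color"][180:320,240:410,::-1],None,fx=4,fy=4,interpolation=cv2.INTER_CUBIC))
E
```

```text
21.217 {'white': (-0.829, 33, 0.123), 'blue': (2.618, 123, 0.111)} [0.5114 0.1562 0.2964] [ 2.2 -3.5  8.6] 0.361
21.267 {'white': (-0.823, 34, 0.123), 'blue': (2.618, 123, 0.111)} [0.5114 0.1562 0.2964] [ 1.9 -2.4  7.9] 0.363
```

View pics/s3.png

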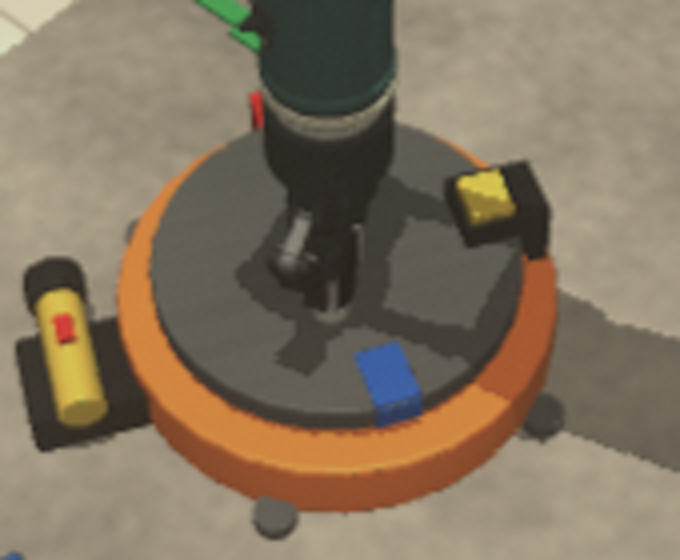

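The blue bar is at 2.62 rad, so the mark is at about -0.52 against -0.55 for the pointer. I'll release and lift.

>>> drive_tool --claw '[45,60,85,85,85,85,85,85]' --pt "0 0 0" --pt "0 0 0" --pt "0 0 0" --pt "0 0 0" --pt "0 0 0" --pt "0 0 0.03" --pt "0 0 0.08" --pt "0 0 0.14" --yaw '[0,0,0,0,0,0,0,0]'

```text
time: 22.03
tool_pos: [0.5093, 0.1564, 0.3627]
tcp_rot: [3.101, 0.503, -0.01]
wrist_force: [0.2, -1.0, -0.9]
width: 0.997
grip_force: 0.0
```

>>> drive_tool --claw '[85,85,85,85,85,85,85,85]' --pt "0 0 0.08" --pt "0 -0.05 0.12" --pt "0 -0.12 0.12" --pt "0 -0.19 0.12" --pt "0 -0.26 0.12" --pt "0 -0.33 0.12" --pt "0 -0.4 0.12" --pt "0 -0.45 0.12" --yaw '[0,0,0,0,0,0,0,0]'

```text
time: 22.7
tool_pos: [0.51, -0.0706, 0.4244]
tcp_rot: [3.101, 0.502, -0.001]
wrist_force: [0.7, -0.2, 0.3]
width: 0.994
grip_force: 0.0
```

```bash
python3 m.py; python3 - <<'E'
from h import *
c=bot.read_camera("side");t=bot.read_camera("top");print(marks(t),marks(c))
f=lambda a:cv2.resize(a[:,:,::-1],(400,400),interpolation=cv2.INTER_CUBIC)
cv2.imwrite("pics/s4.png",np.hstack([f(t["color"][170:290,225:345]),f(c["color"][180:310,250:390])]))
E
```

```text
22.7 {'white': (-0.54, 106, 0.111), 'blue': (2.618, 122, 0.111)} [ 0.51   -0.0706  0.4244] [ 0.7 -0.2  0.3] 0.994
{'white': (-0.521, 63, 0.11), 'blue': (2.606, 68, 0.109)} {'white': (-0.54, 106, 0.111), 'blue': (2.618, 123, 0.111)}
```

View pics/s4.png

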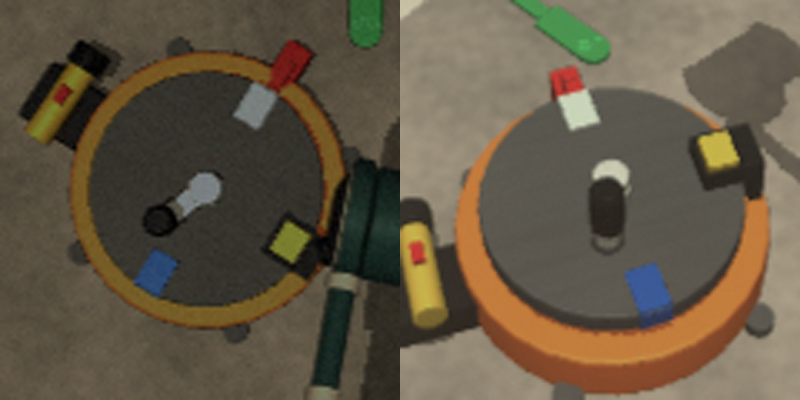

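The white mark, at (256,104) in the left view and (578,110) in the right, sits at the red pointer. The wheel is still, and the arm is clear and touching nothing.

```bash
python3 -c "
from workcell import bot
print(bot.finish_job())"
```

```text
the job is handed in; nothing more can be done
None
```

I handed the job in at about 23 s, with no verdict returned. By camera, the flywheel averaged 1.58 rad/s (15.1 turns a minute) over the 7.4 s hold. It then came to rest with its white mark within about 0.03 rad of the pointer (0.15 allowed), and the crank was released with the arm clear.

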